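# Stir the polishing media, then hold the polisher's jog dial at step three

### The job

The ceramic media in the bench polisher's bowl has settled: take the stick from its stand, push its foot down among the pieces and stir round the bowl in a wide circle a couple of times without spilling any, then stand the stick back in its stand and let go of it. Then turn the spring-return dial on the polisher's control box clockwise past its first two clicks to the third mark (three green dashes, not on to the end stop) and keep it there: the dial springs back when let go, so finish while still holding it at the third mark. Leave the wax tin, the tape measure and the green wire spool alone.

Things in the scene. Friction and masses are not known exactly. Their poses are not given: they have to be found in the camera images.
- polisher: Fixed bench polisher: a round blue base 160 mm across, top 30 mm above the table, with an open grey bowl of ceramic media on it. Origin: centre of the underside, on the table; +x points away from the robot at yaw 0, z up.
- bowl_floor (a point): Centre of the bowl's inner floor, on the polisher's axis, 35 mm above the table; axes parallel to the polisher's. The bowl is round: inner radius 52 mm at the floor, 63 mm at 15 mm above it, 67 mm at the rim, which is 55 mm above this point (90 mm above the table); outer rim radius 71 mm. The media lie in one layer, 22 mm deep.
- control_box: Fixed cordless control box of the polisher: blue, 115 (its x) by 125 (its y) mm, top 30 mm above the table, with the dial in the middle of its top. It and the polisher stand to the robot's left and right, either way round. Origin: centre of the underside, on the table; +x points away from the robot at yaw 0, z up.
- dial_grip (a point): On the dial's vertical axis (the control box's axis) at the height to grip, 60 mm above the table. The dial is a black 62 mm disc, its top 41.5 mm above the table, that carries an upright fin 56 mm long, 14 mm thick, top 73.5 mm above the table; x of this point runs along the fin towards the end with the white pointer line, z is up.
- dial (a joint): Dial angle in rad, grows clockwise seen from above: 0 at rest (thin line), clicks (detents) at 0.4 (one black dash), 0.8 (two black dashes) and 1.2 (three green dashes), end stop at 1.55. At angle q the fin's pointer stands at 0.6 - q rad from the control box's +x, counted counterclockwise. A spring turns it back to 0 from anywhere when let go; it takes at most 0.2 N m to turn.
- swivel_stool: Fixed black stool on the table, on the right. At the start the gripper stands close behind its nearest leg (foot about 0.40 m ahead and 0.34 m right of the base, leaning inward above 0.21 m): draw straight back towards the robot by 12 cm before swinging left. The grey stools' legs are solid too; all the work lies on their robot's side. Origin: centre between its feet.
- stick: Loose stirring stick, 172 mm long, 60 g, standing upright in its stand: light wooden dowel of 14 mm diameter with a rounded foot, and from 115 mm up a yellow round handle of 21 mm diameter. Origin: centre of the foot end; z runs up to the handle.
- stand: Fixed dark steel stand for the stick: a foot 84 mm across and 8 mm thick with an upright round socket, open at the top, 70 mm high; bore 22 mm wide, flaring to 46 mm over the top 16 mm; the stick may lean a little in it. Origin: centre of the underside.
- stand_floor (a point): Centre of the socket's floor, 10 mm above the table, where the stick's foot stands.
- bead_0: Loose reddish ceramic polishing pill in the bowl, 30 mm long, 22 mm thick, 20 g, round ends. Origin: its centre.
- bead_1: Loose white ceramic polishing pill in the bowl, 30 mm long, 22 mm thick, 20 g, round ends. Origin: its centre.
- bead_2: Loose reddish ceramic polishing pill in the bowl, 30 mm long, 22 mm thick, 20 g, round ends. Origin: its centre.
- bead_3: Loose white ceramic polishing pill in the bowl, 30 mm long, 22 mm thick, 20 g, round ends. Origin: its centre.
- bead_4: Loose reddish ceramic polishing pill in the bowl, 30 mm long, 22 mm thick, 20 g, round ends. Origin: its centre.
- bead_5: Loose white ceramic polishing pill in the bowl, 30 mm long, 22 mm thick, 20 g, round ends. Origin: its centre.
- bead_6: Loose reddish ceramic polishing pill in the bowl, 30 mm long, 22 mm thick, 20 g, round ends. Origin: its centre.
- bead_7: Loose white ceramic polishing pill in the bowl, 30 mm long, 22 mm thick, 20 g, round ends. Origin: its centre.
- bead_8: Loose reddish ceramic polishing pill in the bowl, 30 mm long, 22 mm thick, 20 g, round ends. Origin: its centre.
- wax_tin: Bystander, leave it alone: loose round brown paste wax tin, 70 mm across, 30 mm tall. Origin: centre of its underside.
- tape_measure: Bystander, leave it alone: loose yellow pocket tape measure, 36x89x65 mm. Origin: centre of its underside.
- spool_green: Bystander, leave it alone: loose green wire spool standing on its flange, 62 mm across, 45 mm tall. Origin: centre of its underside.
Mind the look-alikes: they are no part of the job. Of the things shaped like the stick, the wooden one is meant.

How it is judged (in metres and radians):
On the way, in this order (a step that is already met when the one before it is completed fails the run):
1. the held stick's foot, down among the pieces, is on the bowl's -x side (towards the robot) (z of stick in the frame of bowl_floor below 0.02 m and horizontal distance between stick and bowl_floor below 0.06 m and contact force between the fingers and stick above 0.5 N and x of stick in the frame of bowl_floor below -0.012 m and y of stick in the frame of bowl_floor between -0.03 and 0.03 m).
2. it passes the bowl's left or right side (z of stick in the frame of bowl_floor below 0.02 m and horizontal distance between stick and bowl_floor below 0.06 m and contact force between the fingers and stick above 0.5 N and (y of stick in the frame of bowl_floor below -0.012 m or y of stick in the frame of bowl_floor above 0.012 m) and x of stick in the frame of bowl_floor between -0.012 and 0.012 m).
3. it passes the far side (z of stick in the frame of bowl_floor below 0.02 m and horizontal distance between stick and bowl_floor below 0.06 m and contact force between the fingers and stick above 0.5 N and x of stick in the frame of bowl_floor above 0.012 m and y of stick in the frame of bowl_floor between -0.03 and 0.03 m).
4. it passes the left or right side again (all of step 2).
5. it is back at the -x side, a full round later, and pieces have been moved (all of step 1 and distance of any of bead_0, bead_1, bead_2, bead_3, bead_4, bead_5, bead_6, bead_7, bead_8 from where it was at the start of the episode above 0.01 m).
6. the stick stands in its stand, let go (horizontal distance between stick and stand_floor below 0.012 m and z of stick in the frame of stand_floor below 0.008 m and angle between stick's own z axis and vertical below 0.35 rad and contact force between the fingers and stick below 0.1 N), for 0.2 s.
7. the fingers hold the dial at its third mark (value of joint dial between 1.05 and 1.35 rad and contact force between the fingers and control_box above 1 N), for 0.5 s.
At the end, for the whole second after the job is handed in: The fingers touch the dial (over 1 N) and it stays between 1.05 and 1.35 rad (third mark at 1.2); the stick stands in its stand (foot within 12 mm of the socket's centre and 8 mm of its floor, tilt under 0.35 rad), untouched by the fingers; all nine pieces are in the bowl (all of step 6 and all of step 7 and horizontal distance between each of bead_0, bead_1, bead_2, bead_3, bead_4, bead_5, bead_6, bead_7, bead_8 and bowl_floor below 0.068 m and z of each of bead_0, bead_1, bead_2, bead_3, bead_4, bead_5, bead_6, bead_7, bead_8 in the frame of bowl_floor below 0.05 m); the arm keeps its last pose, push and grip.
It fails at once if a piece leaves the bowl (horizontal distance between any of bead_0, bead_1, bead_2, bead_3, bead_4, bead_5, bead_6, bead_7, bead_8 and bowl_floor above 0.075 m).
It fails at once if a bystander is moved by more than 30 mm (distance of any of wax_tin, tape_measure, spool_green from where it was at the start of the episode above 0.03 m).
It also fails if it takes over 64 s, if anything falls off the work surface, if the arm or the gripper's body presses on something with over 40 N, if the wrist force passes 120 N, or if a joint passes its speed limit or range.

### The arm

A 7-joint arm with a two-finger parallel gripper is mounted at the origin on a cart in front of the work surface, level with it; the furniture and walls round the work are solid. World frame = base frame: x ahead of the robot, y to its left, z up, the work surface at z = 0. Lengths are in m, angles in degrees, forces in N, time in s.
With the tool pointing down it reaches from about 0.425 to 0.875 m from the base axis. Payload 4.7 kg.
Tool frame: the origin (TCP) lies at the very end of the fingers, on their centre line; the grasp point (between the pads) lies env.hold_point_z behind it (env.hold_point_z is the distance from the TCP to the grasp point, in m); z points along the fingers, y is the line along which they close (so a half turn about z gives the same grasp; the last joint's range is limited). The gripper opens to 87 mm and grips with 3 to 60 N. Pads are 19 mm wide; open, the fingers measure 117 mm over their backs; the gripper's body (75 mm by 190 mm) begins 51 mm behind the grasp point.
Start: joints at [-72.072, 18.392, -4.016, 83.108, 1.295, 78.541, -3.26], TCP at [0.191, 0.621, 0.223] pointing down, gripper open.
Joint ranges: [-163.93, 163.93], [-17.29, 119.83], [-79.2, 71.16], [3.27, 140.29], [-89.18, 269.18], [5.43, 117.66], [-154.24, 154.24]. Speed limits (degrees/s): [147.25, 147.25, 180, 180, 180, 180, 180].

### API

Orientations are given as [roll, pitch, yaw] about the fixed x, y, z axes, in that order (R = Rz(yaw) Ry(pitch) Rx(roll)).
In Python, from cell import env gives the robot as it stands.
- The arm moves only by the shell command python3 -m jog 'ROWS' [FORCE]. ROWS is JSON, a list of rows, each an object with "dp": the shift along the tool's x, y, z in cm, a list of three; "twist": the turn about the tool's z in degrees; "fingers": the opening, from 0 (shut) to 1 (fully open). A call has 1 to 8 rows; each row is the pose to reach, as a shift and turn from the pose commanded when the call began, along the tool's axes at that moment; what a row does not reach only later rows make up. A row lasts 1/8 s, in which the tool goes at most 62.5 mm and 10.7 degrees, less where a joint would pass 70% of its speed; a pose out of reach is approached as far as the arm can. A call with a gripper value outside its range is refused whole. The fingers move at their own pace and stop on an object; FORCE is the grip in N (left out, the last holds). Time passes only in rows, so rows that repeat a pose let the fingers close. It gives the time, the measured TCP pose, the force, the opening and the grip force at its end, in the units of the state.
- env.get_obs(): the state, without advancing time (a new reading comes with each control period).
- env.read_camera(name): name is "scene" or "top" or "wrist"; returns a dict with "pixels" (480x640x3 uint8, blue, green, red), "depth" (480x640 float32, m along the optical axis (not along the pixel's ray), 0 where there is no reading), "fx", "fy", "cx", "cy" (pixels), "rvec" (rotation vector, rad) and "tvec" (3), from world to camera coordinates, as OpenCV has them. Camera axes: x right, y down, z forward; pixel columns grow to the right and rows downward; lengths in m; the calibration is good to about 2 mm. The wrist camera is an equidistant fisheye: a pixel r from the principal point sees the ray r / f radians off the axis. A picture is of the moment at which its call begins.
- env.sign_off(): hands the job in; it is judged then, once.
The state is a dict: "time_s": time; "qpos": joint angles; "joint_velocities": joint speeds; "effort": joint torques, N m; "tool_pos": TCP position; "tool_rot": TCP orientation; "force": force on the tool from outside, world axes, zero at the start; "wrist_torque": the same for the moment, N m; "grip_width": finger opening in m; "grasp_force": force on a finger pad.
Only numpy, scipy, OpenCV 4.12 (cv2) and the standard library are available. Lean on these libraries where they do the work, as an engineer would, in place of code of your own. Each camera call takes 0.05 s, during which the arm holds its last target. There are 200 camera calls.

## Working session

There is one attempt and no reset: what is moved stays moved. The work goes in short steps, Python scripts to look and compute and a shell command to move; the robot and the scene stay as the last step left them, time stands still between calls to the robot, and variables do not carry over. Pictures are saved under pics/ and viewed, at most 10 in all, crops included, and the job is handed in when it is done.

```bash
mkdir -p pics; ls; python3 - <<'E'
from cell import env
import cv2,numpy as np
o=env.get_obs();print({k:np.round(v,3).tolist() for k,v in o.items()},env.hold_point_z)
for n in("scene","top"):
    c=env.read_camera(n);cv2.imwrite(f"pics/{n}0.png",c["pixels"]);np.savez(f"{n}0.npz",**c)
    print(n,c["fx"],c["cx"],c["cy"],c["rvec"],c["tvec"])
E
```

```text
pics
{'time_s': 0.0, 'qpos': [-72.073, 18.438, -4.015, 83.174, 1.296, 78.542, -3.261], 'joint_velocities': [-0.009, -0.081, 0.088, -0.023, -0.051, -0.114, -0.037], 'effort': [-0.0, -49.129, -0.404, -31.253, -0.064, 0.044, 0.0], 'tool_pos': [0.191, 0.621, 0.221], 'tool_rot': [-179.891, 0.007, 162.881], 'force': [0.163, -0.17, 0.947], 'wrist_torque': [0.002, 0.023, -0.044], 'grasp_force': 0.0, 'grip_width': 0.087} 0.0187
scene 462.97226405527715 313.85800281938333 235.55057189472907 [ 2.14999538 -1.21113752  0.45077684] [-0.31948584  0.35577229  0.97238622]
top 476.9203821888513 309.62518445577257 234.12808270497075 [ 2.10814369 -2.12906667  0.19639291] [-0.08394437  0.49061869  1.11835134]
```

View pics/scene0.png

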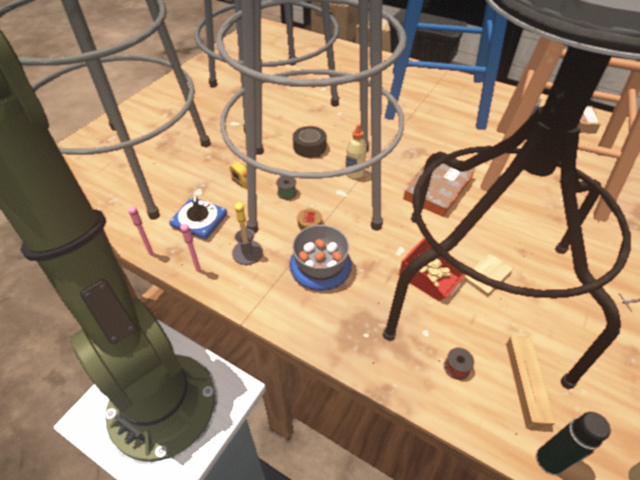

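View pics/top0.png

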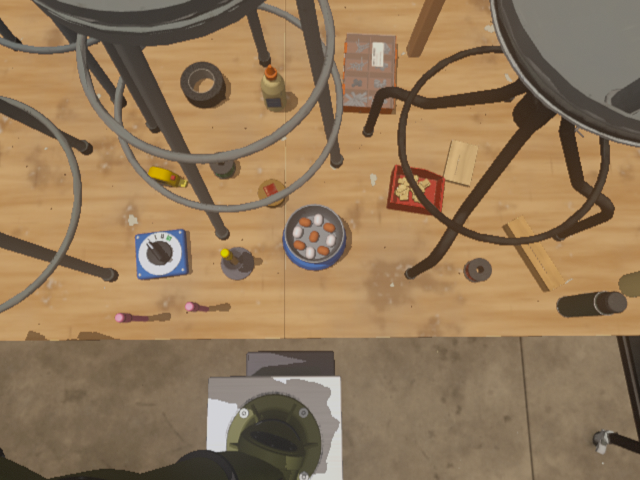

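The scene picture shows the yellow-handled wooden stick in its dark stand at (242,230). Two pink all-over sticks stand at (140,230) and (190,250). The bowl is at (320,250), the control box at (198,215), and the black stool is on the right.
The top picture shows the stick's handle at (228,254), its stand at (238,263), the bowl at (315,235), the box at (161,254), and the pink sticks at (120,318) and (190,306). The arm leaves the frame at the lower left, well away from the black stool. That contradicts the task text, so I'll check with the wrist view.

```bash
cat > h.py <<'E'
import cv2,numpy as np
from cell import env
def load(n): return dict(np.load(n+"0.npz"))
def K(c): return np.array([[c["fx"],0,c["cx"]],[0,c["fy"],c["cy"]],[0,0,1]],float)
def Rt(c): return cv2.Rodrigues(np.array(c["rvec"],float))[0],np.array(c["tvec"],float).ravel()
def proj(c,P): return cv2.projectPoints(np.array(P,float).reshape(-1,1,3),np.array(c["rvec"],float),np.array(c["tvec"],float),K(c),None)[0][:,0]
def onplane(c,uv,z):
    R,t=Rt(c);uv=np.array(uv,float).reshape(-1,2)
    d=np.c_[(uv[:,0]-c["cx"])/c["fx"],(uv[:,1]-c["cy"])/c["fy"],np.ones(len(uv))]@R
    o=-R.T@t; return o+d*((z-o[2])/d[:,2])[:,None]
def cloud(c):
    R,t=Rt(c);D=c["depth"];v,u=np.indices(D.shape)
    P=np.stack([(u-c["cx"])/c["fx"]*D,(v-c["cy"])/c["fy"]*D,D],-1)
    return (P-t)@R
E
python3 - <<'E'
from h import *
t=load("top");s=load("scene")
for c,n in((t,"top"),(s,"scene")):
    print(n,"base,tcp,stoolfoot",proj(c,[[0,0,0],[.191,.621,.22],[.4,-.34,0],[.5,0,0]]).round().tolist())
print("stand",onplane(t,[238,263],0.008),"bowl rim",onplane(t,[315,235],.09),"box",onplane(t,[161,254],.03),"pink",onplane(t,[[120,318],[190,306]],.17))
C=cloud(t);px=t["pixels"];hsv=cv2.cvtColor(px,cv2.COLOR_BGR2HSV)
# blue box top
blue=(abs(hsv[...,0].astype(int)-112)<14)&(hsv[...,1]>120)
m=(blue&(C[...,2]>.022)&(C[...,2]<.038)); m[:, 260:]=0;m[:200]=0
print("box pix",m.sum(),C[m].mean(0)); r=cv2.minAreaRect(C[m][:,:2].astype(np.float32));print("box rect",r)
# bowl rim
m=(C[...,2]>.085)&(C[...,2]<.097); u=np.indices(m.shape); m&=(abs(u[1]-315)<40)&(abs(u[0]-235)<40)
print("rim",m.sum(),cv2.minEnclosingCircle(C[m][:,:2].astype(np.float32)))
# dial fin
m=(C[...,2]>.06)&(C[...,2]<.082)&(abs(u[1]-161)<30)&(abs(u[0]-248)<30)
print("fin",m.sum(),C[m].mean(0),cv2.minAreaRect(C[m][:,:2].astype(np.float32)))
# stick handle
y=(abs(hsv[...,0].astype(int)-27)<6)&(hsv[...,1]>150)&(abs(u[1]-228)<15)&(abs(u[0]-255)<25)
print("handle",y.sum(),C[y].mean(0),C[y].max(0),C[y].min(0), np.argwhere(y).min(0),np.argwhere(y).max(0))
# stand socket
m=(C[...,2]>.06)&(C[...,2]<.085)&(abs(u[1]-238)<25)&(abs(u[0]-262)<25)
print("socket",m.sum(),cv2.minEnclosingCircle(C[m][:,:2].astype(np.float32)))
m=(C[...,2]>.003)&(C[...,2]<.013)&(abs(u[1]-238)<25)&(abs(u[0]-262)<25)
print("foot",m.sum(),cv2.minEnclosingCircle(C[m][:,:2].astype(np.float32)))
c=env.read_camera("wrist");cv2.imwrite("pics/wrist0.png",c["pixels"]);print(c["rvec"],c["tvec"],Rt(c)[0].T@-Rt(c)[1])
a=cv2.resize(px[190:340,100:350],None,fx=3,fy=3,interpolation=2);cv2.imwrite("pics/crop0.png",a)
E
```

```text
top base,tcp,stoolfoot [[274.0, 443.0], [-49.0, 370.0], [411.0, 272.0], [275.0, 234.0]]
scene base,tcp,stoolfoot [[162.0, 405.0], [7.0, 173.0], [391.0, 334.0], [292.0, 249.0]]
stand [[0.42564432 0.09104769 0.008     ]] bowl rim [[ 0.47917248 -0.10161029  0.09      ]] box [[0.44697666 0.27792656 0.03      ]] pink [[0.28964714 0.31299378 0.17      ]
 [0.31334753 0.16577426 0.17      ]]
box pix 352 [0.44392072 0.28073264 0.0291148 ]
box rect ((0.4484369158744812, 0.2813880443572998), (0.10785859078168869, 0.11635538935661316), 6.445572376251221)
rim 323 ((0.4846994876861572, -0.09867054969072342), 0.07090532779693604)
fin 147 [0.44764128 0.27941937 0.07113001] ((0.44796445965766907, 0.28067418932914734), (0.05497487261891365, 0.014368120580911636), 41.22999954223633)
handle 71 [0.42346112 0.09118946 0.19107116] [0.46274716 0.13347119 1.19047852] [ 2.68858451e-01 -9.45468865e-02  2.37263853e-04] [249 220] [257 231]
socket 205 ((0.4257279634475708, 0.09443002194166183), 0.02633189968764782)
foot 542 ((0.42805176973342896, 0.09593822807073593), 0.07825674116611481)
[-2.3180913  -1.71357823 -0.26330356] [-0.64990454 -0.03730704  0.39175996] [0.11184292 0.64598849 0.38397086]
```

View pics/wrist0.png

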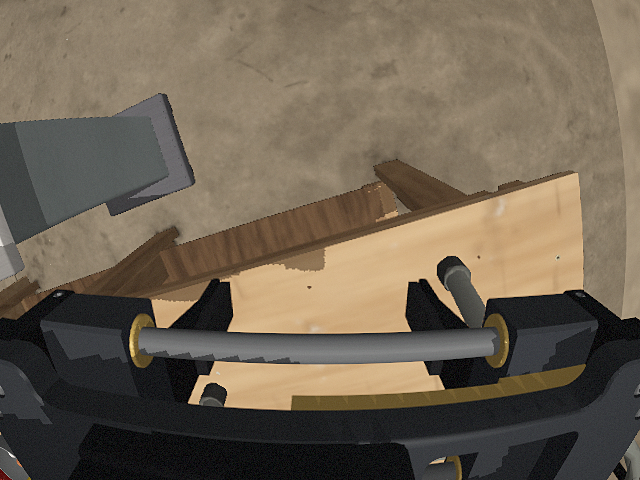

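View pics/crop0.png

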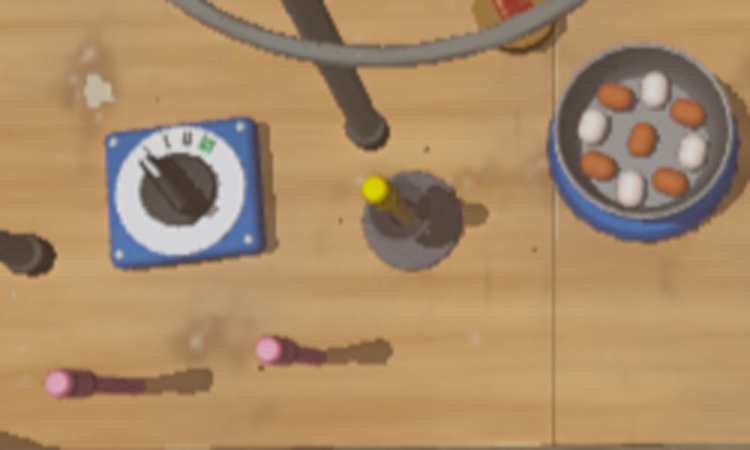

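The wrist view shows the gripper over the table's front-left corner. Two grey stool feet are near it, at pixels (450,270) and (210,395). So the pose readings and the images agree: the gripper is on the **left**, next to the grey stool, and the text's advice about backing off the black stool on the right doesn't apply to this pose. I'll measure these legs before moving.
The crop confirms the stick. The one with the yellow handle in the dark stand is wooden; the two all-pink ones at crop (60,383) and (268,350) are look-alikes.

```bash
python3 - <<'E'
from h import *
c=env.read_camera("wrist");R,t=Rt(c);o=-R.T@t;C=None
def ray(u,v):
    dx,dy=u-c["cx"],v-c["cy"];r=np.hypot(dx,dy);th=r/c["fx"]
    return R.T@np.array([dx/r*np.sin(th),dy/r*np.sin(th),np.cos(th)])
for u,v in((452,262),(465,285),(475,310),(215,390),(212,405)):
    d=ray(u,v);p=o+d*(-o[2]/d[2]);D=c["depth"][v,u];q=o+d*D/(R[2]@d);print(u,v,"plane0",p.round(3),"depth",q.round(3))
# obstacles from both views: occupancy by height bands in the region left/front
P=np.vstack([cloud(load(n))[load(n)["depth"]>0] for n in("top","scene")])
for a,b in((.02,.1),(.1,.2),(.2,.3),(.3,.4),(.4,.55),(.55,.75)):
    m=(P[:,2]>a)&(P[:,2]<b)&(P[:,0]>.2)&(P[:,0]<.56)&(P[:,1]>-.25)&(P[:,1]<.8)
    g=np.unique((P[m][:,:2]/.04).round().astype(int),axis=0)*4
    print(a,b,[tuple(map(int,x)) for x in g])
E
```

```text
452 262 plane0 [0.302 0.749 0.   ] depth [0.291 0.743 0.021]
465 285 plane0 [0.337 0.76  0.   ] depth [0.3   0.742 0.064]
475 310 plane0 [0.376 0.769 0.   ] depth [0.306 0.736 0.103]
215 390 plane0 [0.397 0.409 0.   ] depth [0.385 0.419 0.017]
212 405 plane0 [0.423 0.391 0.   ] depth [0.389 0.419 0.043]
0.02 0.1 [(28, 32), (32, 16), (36, 40), (40, -16), (40, -12), (40, -8), (40, -4), (40, 8), (40, 12), (40, 20), (40, 24), (40, 28), (40, 32), (40, 40), (40, 44), (44, -16), (44, -12), (44, -8), (44, -4), (44, 8), (44, 12), (44, 20), (44, 24), (44, 28), (44, 32), (44, 36), (48, -16), (48, -12), (48, -8), (48, -4), (48, 12), (48, 16), (48, 20), (48, 24), (48, 28), (48, 32), (48, 36), (52, -16), (52, -12), (52, -8), (52, -4), (52, 12), (52, 16), (52, 24), (52, 28), (52, 32), (56, -16), (56, -12), (56, -8), (56, -4)]
0.1 0.2 [(28, 16), (28, 32), (32, 16), (32, 32), (40, 8), (40, 12), (40, 40), (40, 44), (44, 8), (44, 12), (48, 12), (52, 12), (52, 16)]
0.2 0.3 [(28, 52), (32, 44), (32, 48), (32, 52), (32, 56), (36, 44), (36, 48), (40, 40), (40, 44), (44, 40), (44, 44), (48, 4), (48, 8), (48, 12), (48, 36), (48, 40), (52, -4), (52, 0), (52, 4), (52, 8), (52, 12), (52, 16), (52, 20), (52, 24), (52, 36), (52, 40), (56, -8), (56, -4), (56, 20), (56, 24), (56, 36), (56, 40)]
0.3 0.4 [(40, 44), (40, 48), (44, 44), (52, 12), (56, 12)]
0.4 0.55 [(32, 48), (32, 52), (32, 56), (36, 44), (36, 48), (36, 52), (40, 44), (40, 48), (44, 40), (44, 44), (44, 48), (48, 40), (48, 44), (52, 0), (52, 4), (52, 8), (52, 12), (52, 16), (52, 40), (56, -4), (56, 0), (56, 4), (56, 12), (56, 16), (56, 20), (56, 40), (56, 44)]
0.55 0.75 [(40, 44), (40, 48), (44, 44), (44, 48), (56, 12)]
```

```bash
python3 - <<'E'
from h import *
P=np.vstack([cloud(load(n))[load(n)["depth"]>0] for n in("top","scene")])
for y in np.arange(-.28,.8,.04):
    r=[]
    for a,b in((.12,.19),(.2,.24),(.24,.28),(.28,.4),(.4,.5),(.5,.6)):
        m=(P[:,2]>a)&(P[:,2]<b)&(P[:,0]>.2)&(P[:,0]<.75)&(abs(P[:,1]-y)<.02)
        r.append(round(float(np.sort(P[m][:,0])[2]),3) if m.sum()>5 else None)
    print(round(y,2),r)
E
```

```text
-0.28 [None, None, 0.599, 0.518, None, None]
-0.24 [None, 0.748, 0.748, None, None, None]
-0.2 [None, None, None, None, None, None]
-0.16 [0.676, 0.683, 0.639, None, None, None]
-0.12 [0.678, 0.679, 0.579, 0.68, 0.622, 0.687]
-0.08 [None, None, 0.542, None, 0.575, 0.686]
-0.04 [None, None, 0.519, None, 0.549, None]
0.0 [None, None, 0.504, None, 0.533, None]
0.04 [None, None, 0.496, None, 0.524, None]
0.08 [0.413, None, 0.495, None, 0.522, None]
0.12 [0.419, 0.509, 0.496, 0.518, 0.524, 0.544]
0.16 [0.3, None, 0.505, None, 0.532, None]
0.2 [None, None, 0.519, None, 0.547, None]
0.24 [None, None, 0.541, None, 0.577, None]
0.28 [None, None, 0.58, None, 0.623, None]
0.32 [0.279, None, 0.64, None, None, None]
0.36 [None, None, 0.485, None, None, None]
0.4 [0.391, 0.401, 0.384, None, 0.439, None]
0.44 [0.391, 0.395, 0.336, 0.4, 0.374, 0.414]
0.48 [0.703, 0.699, 0.309, None, 0.34, 0.414]
0.52 [0.699, 0.693, 0.295, 0.677, 0.319, None]
0.56 [None, None, 0.303, None, 0.315, None]
0.6 [None, None, 0.745, None, None, None]
0.64 [None, None, 0.743, None, None, None]
0.68 [None, None, 0.734, None, None, None]
0.72 [None, None, 0.717, None, None, None]
0.76 [None, None, 0.684, None, None, None]
```

```bash
python3 - <<'E'
from h import *
t=load("top");s=load("scene")
P=np.vstack([cloud(c)[c["depth"]>0] for c in(t,s)])
def fit(Q):
    A=np.c_[2*Q[:,:2],np.ones(len(Q))]
    for _ in range(8):
        x=np.linalg.lstsq(A,(Q[:,:2]**2).sum(1),rcond=None)[0];R=np.sqrt(x[2]+x[0]**2+x[1]**2)
        e=np.abs(np.hypot(*(Q[:,:2]-x[:2]).T)-R);k=e<np.clip(2.5*np.median(e),.012,1);Q=Q[k];A=A[k]
    return x[:2].round(3),R.round(3),len(Q),np.percentile(Q[:,2],[1,50,99]).round(3)
m=lambda xl,xh,yl,yh,zl,zh:P[(P[:,0]>xl)&(P[:,0]<xh)&(P[:,1]>yl)&(P[:,1]<yh)&(P[:,2]>zl)&(P[:,2]<zh)]
print("left low",fit(m(.25,.9,.34,.62,.235,.29)));print("left up",fit(m(.25,.9,.36,.62,.4,.5)))
print("mid low",fit(m(.4,.7,-.15,.3,.235,.29)),"mid up",fit(m(.4,.7,-.15,.3,.4,.5)))
print("top px onplane .255",onplane(t,[[82,190],[66,130],[62,250],[30,290]],.255).round(3))
E
```

```text
left low (array([0.575, 0.712]), np.float64(0.339), 2918, array([0.245, 0.255, 0.286]))
left up (array([0.515, 0.612]), np.float64(0.203), 1720, array([0.403, 0.474, 0.481]))
mid low (array([0.731, 0.079]), np.float64(0.23), 3652, array([0.246, 0.256, 0.275])) mid up (array([0.733, 0.079]), np.float64(0.204), 5844, array([0.405, 0.475, 0.487]))
top px onplane .255 [[0.546 0.374 0.255]
 [0.677 0.418 0.255]
 [0.423 0.404 0.255]
 [0.344 0.46  0.255]]
```

The wooden stick stands at about (0.426, 0.094), and the stool rings are now mapped (z about 0.255). I'm leaving the left side by going back first, then inward.

```bash
python3 -m jog '[{"dp":[2.4,-4.4,-1],"twist":0,"fingers":1},{"dp":[4.7,-8.7,-2],"twist":0,"fingers":1},{"dp":[1.8,-12.4,-2],"twist":0,"fingers":1},{"dp":[-1.1,-16.1,-2],"twist":0,"fingers":1},{"dp":[-4,-19.8,-2],"twist":0,"fingers":1},{"dp":[-8.3,-21.2,-2],"twist":-6,"fingers":1},{"dp":[-12.6,-22.7,-2],"twist":-12,"fingers":1},{"dp":[-16.8,-24.1,-2],"twist":-17,"fingers":1}]' 20
cat >> h.py <<'E'
def go(x,y,z=None,yaw=None):
    "tool shift (cm) and twist (deg) from the present pose to a TCP goal"
    o=env.get_obs();p=np.array(o["tool_pos"]);w=np.radians(o["tool_rot"][2])
    d=np.array([x,y,p[2] if z is None else z])-p
    tw=0 if yaw is None else -((yaw-o["tool_rot"][2]+180)%360-180)
    print("dp",(100*np.array([d[0]*np.cos(w)+d[1]*np.sin(w),d[0]*np.sin(w)-d[1]*np.cos(w),-d[2]])).round(2),"twist",round(tw,1))
E
python3 - <<'E'
from h import *
o=env.get_obs();print(o["tool_pos"],o["tool_rot"],o["qpos"],o["force"])
t=load("top");hsv=cv2.cvtColor(t["pixels"],cv2.COLOR_BGR2HSV)
for n,(x0,x1,y0,y1) in dict(top=(215,242,240,268),scene=(230,250,198,230)).items():
    c=load(n);hsv=cv2.cvtColor(c["pixels"],cv2.COLOR_BGR2HSV)
    m=np.zeros(hsv.shape[:2],bool);m[y0:y1,x0:x1]=True
    m&=(abs(hsv[...,0].astype(int)-28)<6)&(hsv[...,1]>190)&(hsv[...,2]>90)
    a=np.argwhere(m)[:,::-1];print(n,len(a),a.min(0),a.max(0),a.mean(0))
    q=cloud(c)[m];q=q[(q[:,2]>.1)&(q[:,2]<.2)];print(np.median(q,0).round(3),q.max(0).round(3),q.min(0).round(3))
E
```

```text
time_s: 1.2
tool_pos: [0.282, 0.3403, 0.2427]
tool_rot: [180.0, 0.0, -179.9]
force: [-0.2, 0.2, 0.4]
grip_width: 0.0873
grasp_force: 0.0
[0.28200378 0.3402809  0.24270031] [ 1.79963457e+02  1.77849781e-02 -1.79947140e+02] [-62.98626341  -8.05694338   8.34300215 109.33634696   1.18199046
  78.59869012  35.09552053] [-0.20968148  0.23646173  0.40373274]
top 62 [220 249] [229 257] [224.59677419 252.75806452]
[0.425 0.093 0.18 ] [0.434 0.103 0.186] [0.416 0.084 0.176]Traceback (most recent call last):
  File "<stdin>", line 8, in <module>
    return umr_minimum(a, axis, None, out, keepdims, initial, where)
ValueError: zero-size array to reduction operation minimum which has no identity
```

```bash
python3 -m jog '[{"dp":[-2.5,-5,0],"twist":0,"fingers":1},{"dp":[-5,-10,0],"twist":0,"fingers":1},{"dp":[-8,-15,0],"twist":0,"fingers":1},{"dp":[-11,-20,0],"twist":0,"fingers":1},{"dp":[-14.3,-24.7,0.5],"twist":0,"fingers":1},{"dp":[-14.3,-24.7,2.2],"twist":0,"fingers":1},{"dp":[-14.3,-24.7,2.2],"twist":0,"fingers":1}]'
python3 - <<'E'
from h import *
o=env.get_obs();print(o["tool_pos"],o["tool_rot"],o["force"])
w=env.read_camera("wrist");s=env.read_camera("scene");cv2.imwrite("pics/a.png",np.hstack([cv2.resize(w["pixels"],(400,300)),cv2.resize(s["pixels"][60:360,60:460],(400,300))]))
P=cloud(s);p=o["tool_pos"]
m=(np.abs(P[...,1]-p[1])<.13)&(np.abs(P[...,0]-p[0])<.13)&(s["depth"]>0)
for dz in np.arange(0,.36,.02):
    k=m&(P[...,2]>p[2]+dz)&(P[...,2]<p[2]+dz+.02)
    if k.sum()>5:print(round(dz,2),k.sum(),(np.percentile(P[k],[2,98],axis=0)[:,:2]-p[:2]).round(3).tolist())
E
```

```text
time_s: 2.08
tool_pos: [0.4221, 0.0944, 0.2192]
tool_rot: [-180.0, -0.2, 179.9]
force: [-0.8, -0.6, 0.1]
grip_width: 0.0869
grasp_force: 0.0
[0.42206495 0.09443217 0.21915263] [-1.79964836e+02 -1.72349317e-01  1.79886740e+02] [-0.82611838 -0.63291055  0.13243348]
0.0 107 [[-0.012, -0.051], [0.009, 0.054]]
0.02 342 [[-0.012, -0.128], [0.11, 0.053]]
0.04 88 [[-0.013, -0.121], [0.112, 0.059]]
0.06 175 [[-0.038, -0.086], [0.113, 0.083]]
0.08 639 [[-0.039, -0.091], [0.11, 0.085]]
0.1 1246 [[-0.037, -0.093], [0.11, 0.094]]
0.12 405 [[-0.027, -0.049], [0.12, 0.032]]
0.14 296 [[-0.024, -0.049], [0.123, 0.036]]
0.16 652 [[-0.038, -0.049], [0.119, 0.031]]
0.18 358 [[-0.036, -0.034], [0.123, 0.032]]
0.2 462 [[-0.038, -0.036], [0.126, 0.032]]
0.22 405 [[-0.037, -0.035], [0.124, 0.03]]
0.24 990 [[-0.035, -0.112], [0.128, 0.047]]
0.26 469 [[-0.037, -0.035], [0.128, 0.031]]
0.28 469 [[-0.036, -0.034], [0.129, 0.03]]
0.3 404 [[-0.036, -0.035], [0.129, 0.029]]
0.32 194 [[-0.036, -0.047], [0.13, 0.027]]
0.34 254 [[-0.057, -0.062], [0.128, 0.02]]
```

View pics/a.png

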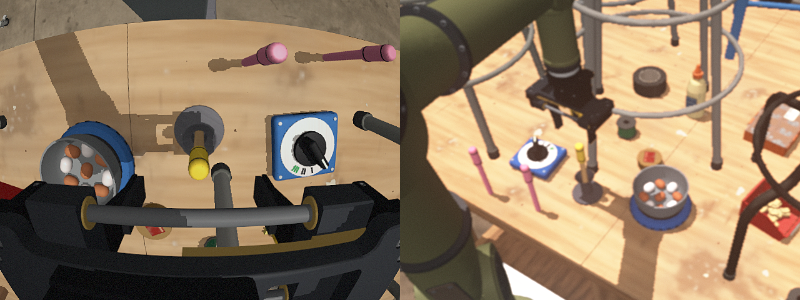

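The wrist view shows the yellow handle at (200,165), centred between the open fingers. The scene view shows the gripper directly above the stick. The wide gripper body spans only 7–12 cm above the TCP. Descending and closing.

```bash
python3 -m jog '[{"dp":[-0.3,0,3],"twist":0,"fingers":1},{"dp":[-0.3,-0.1,6],"twist":0,"fingers":1},{"dp":[-0.3,-0.1,7.8],"twist":0,"fingers":1},{"dp":[-0.3,-0.1,7.8],"twist":0,"fingers":0.1},{"dp":[-0.3,-0.1,7.8],"twist":0,"fingers":0.1},{"dp":[-0.3,-0.1,7.8],"twist":0,"fingers":0.1},{"dp":[-0.3,-0.1,7.8],"twist":0,"fingers":0.1},{"dp":[-0.3,-0.1,7.8],"twist":0,"fingers":0.1}]' 30
```

```text
time_s: 3.18
tool_pos: [0.4267, 0.0932, 0.1429]
tool_rot: [180.0, 0.0, 179.9]
force: [-0.1, -1.0, 0.2]
grip_width: 0.0452
grasp_force: 0.0
```

```bash
python3 -m jog '[{"dp":[0,0,0],"twist":0,"fingers":0.1},{"dp":[0,0,0],"twist":0,"fingers":0.1},{"dp":[0,0,0],"twist":0,"fingers":0.1},{"dp":[0,0,0],"twist":0,"fingers":0.1},{"dp":[0,0,0],"twist":0,"fingers":0.1}]' 30
```

```text
time_s: 3.8
tool_pos: [0.4265, 0.0932, 0.1426]
tool_rot: [180.0, 0.0, 179.9]
force: [0.3, 0.8, 0.2]
grip_width: 0.0201
grasp_force: 30.0
```

Gripped. Lifting, and locating the pieces in the first top picture to pick a gap for the entry.

```bash
python3 -m jog '[{"dp":[0,0,-3],"twist":0,"fingers":0.1},{"dp":[0,0,-7],"twist":0,"fingers":0.1},{"dp":[0,0,-12],"twist":0,"fingers":0.1},{"dp":[0,-5,-12],"twist":-8,"fingers":0.1},{"dp":[0,-10,-12],"twist":-16,"fingers":0.1},{"dp":[-1,-15,-12],"twist":-22,"fingers":0.1},{"dp":[-2.5,-19.2,-12],"twist":-27,"fingers":0.1},{"dp":[-2.5,-19.2,-12],"twist":-27,"fingers":0.1}]'
python3 - <<'E'
from h import *
o=env.get_obs();print(o["qpos"][-1],o["force"])
t=load("top");hsv=cv2.cvtColor(t["pixels"],cv2.COLOR_BGR2HSV);C=cloud(t)
b=np.array([.4847,-.0987]);u=np.indices(C.shape[:2])
# refine rim centre
m=(C[...,2]>.08)&(C[...,2]<.1)&(abs(u[1]-315)<40)&(abs(u[0]-235)<40);q=C[m][:,:2]
A=np.c_[2*q,np.ones(len(q))];x=np.linalg.lstsq(A,(q**2).sum(1),rcond=None)[0];print("rim LSQ",x[:2],np.sqrt(x[2]+x[:2]@x[:2]))
k=(np.hypot(*(C[...,:2]-b).transpose(2,0,1))<.058)
red=k&(hsv[...,1]>130)&(hsv[...,0]<18);wh=k&(hsv[...,2]>175)&(hsv[...,1]<70)
for n,mk in(("red",red),("white",wh)):
    N,L,S,ce=cv2.connectedComponentsWithStats(mk.astype(np.uint8),connectivity=4)
    for i in range(1,N):
        if S[i,4]>15:
            p=onplane(t,ce[i],.054)[0][:2]-b;print(n,S[i,4],p.round(3))
c=env.read_camera("top");im=c["pixels"][170:290,240:400];cv2.imwrite("pics/b.png",cv2.resize(im,None,fx=4,fy=4,interpolation=2))
E
```

```text
time_s: 4.8
tool_pos: [0.4512, -0.1029, 0.2627]
tool_rot: [-179.9, 0.0, -153.5]
force: [0.5, 0.7, -0.4]
grip_width: 0.0202
grasp_force: 30.0
117.772113614001 [ 0.47127088  0.67268161 -0.4193295 ]
rim LSQ [ 0.48393105 -0.09883422] 0.06808185248439177
red 79 [0.034 0.022]
red 76 [ 0.021 -0.037]
red 72 [-0.002  0.001]
red 79 [-0.023  0.036]
red 75 [-0.036 -0.022]
white 67 [ 0.04 -0.01]
white 66 [0.01  0.041]
white 71 [-0.011 -0.039]
white 71 [-0.04   0.011]
```

View pics/b.png

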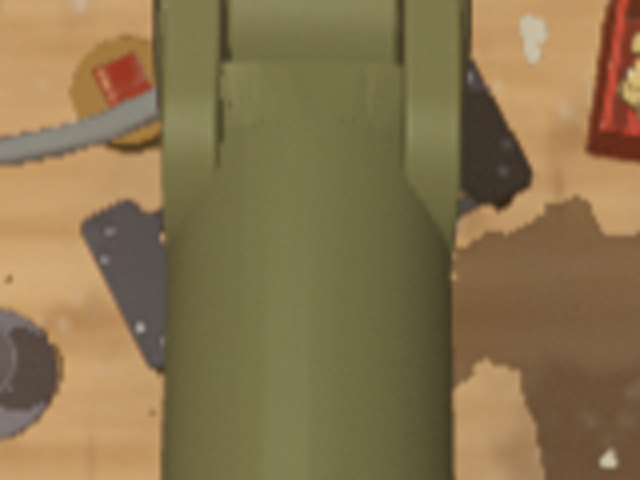

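The arm hides the bowl in the top picture. The piece positions show a clear ring-shaped gap about 22 mm from the centre, so I'm entering there on the -x side.

```bash
python3 -m jog '[{"dp":[-0.8,-0.4,2],"twist":0,"fingers":0.1},{"dp":[-0.8,-0.4,5],"twist":0,"fingers":0.1},{"dp":[-0.8,-0.4,6],"twist":0,"fingers":0.1},{"dp":[-0.8,-0.4,7],"twist":0,"fingers":0.1},{"dp":[-0.8,-0.4,7.8],"twist":0,"fingers":0.1},{"dp":[-0.8,-0.4,8.6],"twist":0,"fingers":0.1},{"dp":[-0.8,-0.4,8.6],"twist":0,"fingers":0.1}]'
python3 - <<'E'
import numpy as np
# stir waypoints: centre offset (-6,-3) mm, r 27 mm, in tool axes (yaw 206.5), world offsets from bowl centre
w=np.radians(206.5)
for a in np.arange(180,180+361,22.5):
    d=np.array([-.6+2.7*np.cos(np.radians(a)),-.3+2.7*np.sin(np.radians(a))])-[-2.4,-.4]
    print(a,(d@np.array([[np.cos(w),np.sin(w)],[np.sin(w),-np.cos(w)]]).T).round(1).tolist())
E
```

```text
time_s: 5.72
tool_pos: [0.4598, -0.0989, 0.1763]
tool_rot: [180.0, -0.0, -153.1]
force: [-0.3, -1.4, -0.5]
grip_width: 0.0198
grasp_force: 30.0
180.0 [0.8, 0.5]
202.5 [1.0, -0.5]
225.0 [0.9, -1.6]
247.5 [0.4, -2.5]
270.0 [-0.5, -3.1]
292.5 [-1.5, -3.4]
315.0 [-2.5, -3.3]
337.5 [-3.4, -2.8]
360.0 [-4.1, -1.9]
382.5 [-4.3, -0.9]
405.0 [-4.2, 0.1]
427.5 [-3.7, 1.1]
450.0 [-2.9, 1.7]
472.5 [-1.8, 2.0]
495.0 [-0.8, 1.8]
517.5 [0.1, 1.3]
540.0 [0.8, 0.5]
```

```bash
python3 -m jog '[{"dp":[1.0,0.1,0],"twist":0,"fingers":0.1},{"dp":[1.2,-0.9,0],"twist":0,"fingers":0.1},{"dp":[1.1,-2.0,0],"twist":0,"fingers":0.1},{"dp":[0.6,-2.9,0],"twist":0,"fingers":0.1},{"dp":[-0.3,-3.5,0],"twist":0,"fingers":0.1},{"dp":[-1.3,-3.8,0],"twist":0,"fingers":0.1},{"dp":[-2.3,-3.7,0],"twist":0,"fingers":0.1},{"dp":[-3.2,-3.2,0],"twist":0,"fingers":0.1}]'
```

```text
time_s: 6.72
tool_pos: [0.5035, -0.113, 0.1767]
tool_rot: [-180.0, 0.0, -153.2]
force: [0.9, 0.5, -1.7]
grip_width: 0.0203
grasp_force: 30.0
```

```bash
python3 -m jog '[{"dp":[-0.7,0.9,0],"twist":0,"fingers":0.1},{"dp":[-0.9,1.9,0],"twist":0,"fingers":0.1},{"dp":[-0.8,2.9,0],"twist":0,"fingers":0.1},{"dp":[-0.3,3.9,0],"twist":0,"fingers":0.1},{"dp":[0.5,4.5,0],"twist":0,"fingers":0.1},{"dp":[1.6,4.8,0],"twist":0,"fingers":0.1},{"dp":[2.6,4.6,0],"twist":0,"fingers":0.1},{"dp":[3.5,4.1,0],"twist":0,"fingers":0.1}]'
```

```text
time_s: 7.72
tool_pos: [0.4534, -0.0923, 0.1769]
tool_rot: [180.0, 0.1, -153.1]
force: [1.3, 0.4, 0.2]
grip_width: 0.0203
grasp_force: 30.0
```

```bash
python3 -m jog '[{"dp":[0.9,-0.8,0],"twist":0,"fingers":0.1},{"dp":[1.3,-1.9,0],"twist":0,"fingers":0.1},{"dp":[1.2,-3.1,0],"twist":0,"fingers":0.1},{"dp":[0.5,-4.1,0],"twist":0,"fingers":0.1},{"dp":[-0.6,-4.8,0],"twist":0,"fingers":0.1},{"dp":[-1.6,-5.0,0],"twist":0,"fingers":0.1},{"dp":[-2.6,-4.8,0],"twist":0,"fingers":0.1},{"dp":[-3.5,-4.1,0],"twist":0,"fingers":0.1}]'
```

```text
time_s: 8.72
tool_pos: [0.5032, -0.1135, 0.1764]
tool_rot: [-179.9, -0.1, -153.2]
force: [-1.0, -0.7, -0.6]
grip_width: 0.0204
grasp_force: 30.0
```

```bash
python3 -m jog '[{"dp":[-0.7,0.9,0],"twist":0,"fingers":0.1},{"dp":[-0.9,1.9,0],"twist":0,"fingers":0.1},{"dp":[-0.8,2.9,0],"twist":0,"fingers":0.1},{"dp":[-0.3,3.9,0],"twist":0,"fingers":0.1},{"dp":[0.5,4.5,0],"twist":0,"fingers":0.1},{"dp":[1.6,4.8,0],"twist":0,"fingers":0.1},{"dp":[2.6,4.6,0],"twist":0,"fingers":0.1},{"dp":[3.5,4.1,0],"twist":0,"fingers":0.1}]'; python3 -m jog '[{"dp":[0.7,-0.8,0],"twist":0,"fingers":0.1},{"dp":[0.9,-1.8,0],"twist":0,"fingers":0.1},{"dp":[0.9,-1.8,0],"twist":0,"fingers":0.1}]'
python3 - <<'E'
from h import *
c=env.read_camera("scene");cv2.imwrite("pics/c.png",cv2.resize(c["pixels"][180:320,220:400],None,fx=4,fy=4,interpolation=2))
E
```

```text
time_s: 9.72
tool_pos: [0.4525, -0.0923, 0.1765]
tool_rot: [179.9, 0.0, -153.1]
force: [-0.3, -0.0, -0.7]
grip_width: 0.0204
grasp_force: 30.0
time_s: 10.1
tool_pos: [0.4536, -0.1137, 0.1766]
tool_rot: [-179.9, -0.0, -153.2]
force: [-0.1, 0.2, -0.9]
grip_width: 0.02
grasp_force: 30.0
```

View pics/c.png

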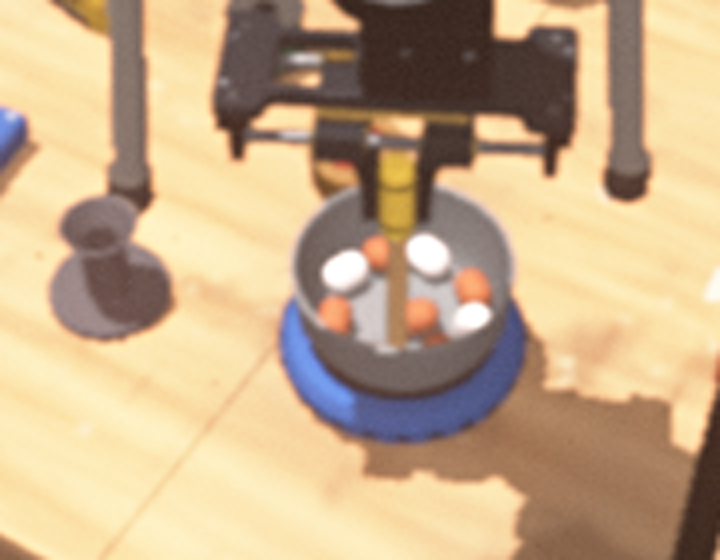

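The pieces have been rearranged and all stay in the bowl, and the stick is upright in the grip at (395,250). Lifting it and returning to the stand.

```bash
python3 -m jog '[{"dp":[0,0,-3],"twist":0,"fingers":0.1},{"dp":[0,0,-6],"twist":0,"fingers":0.1},{"dp":[0,0,-9],"twist":0,"fingers":0.1},{"dp":[-1.7,4.9,-9],"twist":7,"fingers":0.1},{"dp":[-3.4,9.8,-9],"twist":14,"fingers":0.1},{"dp":[-5.2,14.8,-9],"twist":21,"fingers":0.1},{"dp":[-6.9,19.7,-9],"twist":26.8,"fingers":0.1},{"dp":[-6.9,19.7,-9],"twist":26.8,"fingers":0.1}]'; python3 -m jog '[{"dp":[0,0,0],"twist":0,"fingers":0.1},{"dp":[0,0,0],"twist":0,"fingers":0.1}]'; python3 -c "
from h import *
go(.4265,.0932,.1440,180);print(env.get_obs()['tool_pos'])"
```

```text
time_s: 11.15
tool_pos: [0.4247, 0.099, 0.2658]
tool_rot: [-179.9, -0.1, -179.5]
force: [0.6, -0.1, -0.5]
grip_width: 0.0201
grasp_force: 30.0
time_s: 11.4
tool_pos: [0.4262, 0.0935, 0.2665]
tool_rot: [-180.0, -0.0, 180.0]
force: [-0.7, 0.3, -2.2]
grip_width: 0.0203
grasp_force: 30.0
dp [-0.03 -0.03 12.25] twist -0.0
[0.42615985 0.09345489 0.2665229 ]
```

```bash
python3 -m jog '[{"dp":[0,0,3],"twist":0,"fingers":0.1},{"dp":[0,0,6],"twist":0,"fingers":0.1},{"dp":[0,0,8],"twist":0,"fingers":0.1},{"dp":[0,0,10],"twist":0,"fingers":0.1},{"dp":[0,0,11.5],"twist":0,"fingers":0.1},{"dp":[0,0,12.3],"twist":0,"fingers":0.1},{"dp":[0,0,12.3],"twist":0,"fingers":0.1}]'
```

```text
time_s: 12.28
tool_pos: [0.4258, 0.0943, 0.1434]
tool_rot: [-180.0, -0.0, -179.9]
force: [-0.5, -0.2, -1.6]
grip_width: 0.0202
grasp_force: 30.0
```

```bash
python3 -m jog '[{"dp":[0,0,0],"twist":0,"fingers":0.4},{"dp":[0,0,0],"twist":0,"fingers":0.6},{"dp":[0,0,0],"twist":0,"fingers":0.8},{"dp":[0,0,0],"twist":0,"fingers":0.8},{"dp":[0,0,0],"twist":0,"fingers":0.8},{"dp":[0,0,-3],"twist":0,"fingers":0.8},{"dp":[0,0,-6],"twist":0,"fingers":0.8},{"dp":[0,0,-9],"twist":0,"fingers":0.8}]'
python3 - <<'E'
from h import *
s=env.read_camera("scene");o=env.get_obs();print(o["grip_width"],o["grasp_force"])
hsv=cv2.cvtColor(s["pixels"],cv2.COLOR_BGR2HSV);C=cloud(s)
m=(abs(hsv[...,0].astype(int)-27)<7)&(hsv[...,1]>140)&(hsv[...,2]>90)&(np.hypot(C[...,0]-.4265,C[...,1]-.093)<.04)&(C[...,2]>.13)&(C[...,2]<.2)
print(m.sum(),C[m].mean(0),C[m][:,2].max())
cv2.imwrite("pics/d.png",np.hstack([cv2.resize(s["pixels"][150:310,160:370],(500,380)),cv2.resize(env.read_camera("wrist")["pixels"],(300,225)) if 0 else np.zeros((380,1,3),np.uint8)]))
E
```

```text
time_s: 13.28
tool_pos: [0.4258, 0.0945, 0.2345]
tool_rot: [180.0, 0.0, -179.9]
force: [-0.2, 0.4, 0.9]
grip_width: 0.069
grasp_force: 0.0
0.06965580321597911 0.0
50 [0.3950397  0.09573011 0.16903129] 0.1834723704781485
```

View pics/d.png

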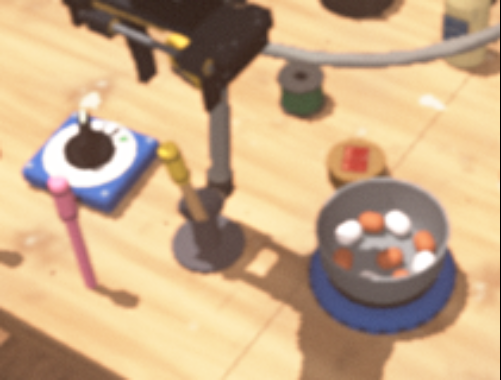

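The stick is back in its stand and released, leaning slightly at (185,190). All pieces are in the bowl. On to the dial.

```bash
python3 -m jog '[{"dp":[-0.6,4.7,0],"twist":-10,"fingers":0.8},{"dp":[-1.1,9.3,0],"twist":-20,"fingers":0.8},{"dp":[-1.7,14,0],"twist":-30,"fingers":0.8},{"dp":[-2.2,18.6,0],"twist":-40,"fingers":0.8},{"dp":[-2.2,18.6,3],"twist":-41,"fingers":0.8},{"dp":[-2.2,18.6,7],"twist":-41,"fingers":0.8},{"dp":[-2.2,18.6,10],"twist":-41,"fingers":0.8},{"dp":[-2.2,18.6,10],"twist":-41,"fingers":0.8}]'; python3 -m jog '[{"dp":[0,0,0],"twist":0,"fingers":0.8}]'
python3 - <<'E'
from h import *
go(.448,.281,.047,221)
cv2.imwrite("pics/e.png",env.read_camera("wrist")["pixels"])
E
```

```text
time_s: 14.32
tool_pos: [0.446, 0.2795, 0.1312]
tool_rot: [-180.0, -0.3, -138.9]
force: [0.3, -0.4, -0.1]
grip_width: 0.0699
grasp_force: 0.0
time_s: 14.45
tool_pos: [0.4483, 0.2811, 0.1347]
tool_rot: [-180.0, 0.1, -138.9]
force: [-0.7, -0.2, 0.8]
grip_width: 0.0697
grasp_force: 0.0
dp [0.03 0.02 8.77] twist 0.1
```

View pics/e.png

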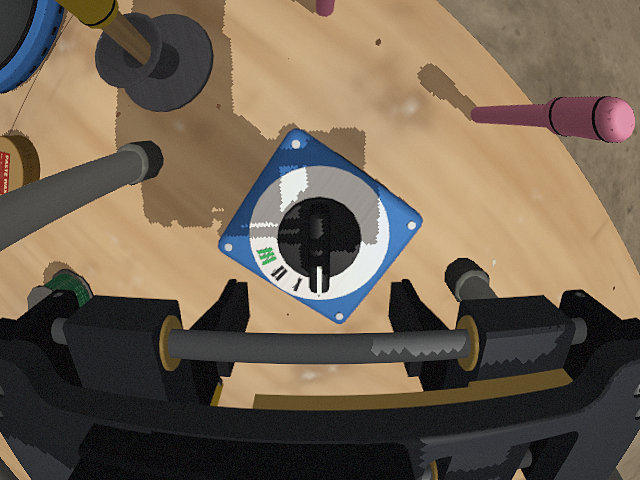

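The wrist view shows the fin upright in the image at (319,245) with its pointer at (319,280), midway between the fingers. The green dashes are at (265,256). Descending and gripping.

```bash
python3 -m jog '[{"dp":[0,0,3],"twist":0,"fingers":0.8},{"dp":[0,0,6],"twist":0,"fingers":0.8},{"dp":[0,0,8],"twist":0,"fingers":0.8},{"dp":[0,0,8.7],"twist":0,"fingers":0.8},{"dp":[0,0,8.7],"twist":0,"fingers":0.05},{"dp":[0,0,8.7],"twist":0,"fingers":0.05},{"dp":[0,0,8.7],"twist":0,"fingers":0.05},{"dp":[0,0,8.7],"twist":0,"fingers":0.05}]' 30; python3 -m jog '[{"dp":[0,0,0],"twist":0,"fingers":0.05},{"dp":[0,0,0],"twist":0,"fingers":0.05},{"dp":[0,0,0],"twist":0,"fingers":0.05},{"dp":[0,0,0],"twist":0,"fingers":0.05}]'
```

```text
time_s: 15.5
tool_pos: [0.4478, 0.2809, 0.0471]
tool_rot: [180.0, 0.1, -138.9]
force: [-0.2, 0.6, -0.6]
grip_width: 0.0372
grasp_force: 0.0
time_s: 16.0
tool_pos: [0.4476, 0.2806, 0.0466]
tool_rot: [-180.0, 0.0, -138.9]
force: [-0.2, -0.7, 0.9]
grip_width: 0.0139
grasp_force: 30.0
```

```bash
python3 -m jog '[{"dp":[0,0,0],"twist":9,"fingers":0.05},{"dp":[0,0,0],"twist":18,"fingers":0.05},{"dp":[0,0,0],"twist":27,"fingers":0.05},{"dp":[0,0,0],"twist":36,"fingers":0.05},{"dp":[0,0,0],"twist":45,"fingers":0.05},{"dp":[0,0,0],"twist":53,"fingers":0.05},{"dp":[0,0,0],"twist":61,"fingers":0.05},{"dp":[0,0,0],"twist":69,"fingers":0.05}]'; python3 -m jog '[{"dp":[0,0,0],"twist":0,"fingers":0.05},{"dp":[0,0,0],"twist":0,"fingers":0.05},{"dp":[0,0,0],"twist":0,"fingers":0.05},{"dp":[0,0,0],"twist":0,"fingers":0.05},{"dp":[0,0,0],"twist":0,"fingers":0.05},{"dp":[0,0,0],"twist":0,"fingers":0.05}]'
python3 - <<'E'
from h import *
o=env.get_obs();print(o["wrist_torque"],o["tool_rot"])
w=env.read_camera("wrist")["pixels"];s=env.read_camera("scene")["pixels"]
cv2.imwrite("pics/f.png",np.hstack([cv2.resize(w,(400,300)),cv2.resize(s[150:300,160:360],(400,300))]))
E
```

```text
time_s: 17.0
tool_pos: [0.4475, 0.2814, 0.0466]
tool_rot: [179.9, -0.0, 151.9]
force: [0.2, 2.5, -1.8]
grip_width: 0.0137
grasp_force: 30.0
time_s: 17.75
tool_pos: [0.4476, 0.2813, 0.0466]
tool_rot: [179.9, -0.0, 152.1]
force: [1.4, 5.4, -3.3]
grip_width: 0.0138
grasp_force: 30.0
[ 1.18434991 -0.13665417  0.16337228] [ 1.79936513e+02 -1.05296744e-02  1.52111572e+02]
```

View pics/f.png

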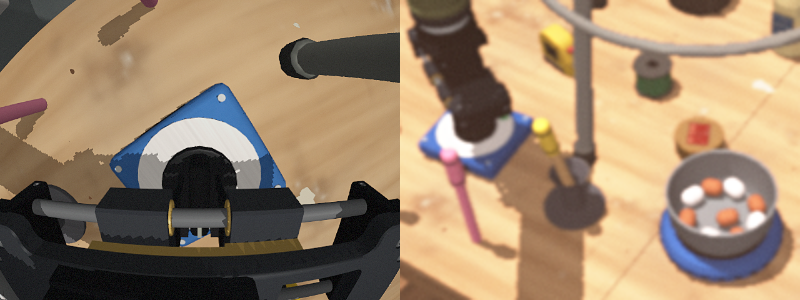

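The fin is held between the pads with its white pointer in line at (200,232), after a 69° turn (1.2 rad). The stick stands in its stand at (555,170), and the bystanders look untouched. Handing in.

```bash
python3 -c "
from cell import env
print(env.sign_off())"
```

```text
the job is handed in; nothing more can be done
None
```

I stirred the media for two rounds without seeing any spill, stood the stick back in its stand and let go, and handed the job in with the gripper holding the dial at about 1.2 rad, the third mark; the hand-in gave no verdict.

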